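# Fish the lost tailpiece out from under the drawer chest

### The arm

A 7-joint arm with a two-finger parallel gripper is mounted at the origin on a cart in front of the work surface, level with it; the furniture and walls round the work are solid. World frame = base frame: x ahead of the robot, y to its left, z up, the work surface at z = 0. Lengths are in m, angles in rad, forces in N, time in s.
With the tool pointing down it reaches from about 0.35 to 0.9 m from the base axis. Payload 8.1 kg.
Tool frame: the origin (TCP) lies at the very end of the fingers, on their centre line; the grasp point (between the pads) lies 19 mm behind it; z points along the fingers, y is the line along which they close (so a half turn about z gives the same grasp; the last joint's range is limited). The gripper opens to 92 mm and grips with 3 to 60 N. Pads are 19 mm wide; open, the fingers measure 130 mm over their backs; the gripper's body (75 mm by 190 mm) begins 47 mm behind the grasp point.
Start: joints at [1.144, 0.434, 0.025, 1.573, -0.012, 1.134, -0.075], TCP at [0.199, -0.593, 0.227] pointing down, gripper open.
Joint ranges: [-2.62, 2.62], [-0.44, 2.09], [-1.27, 1.32], [0.08, 2.57], [-1.32, 4.46], [0.12, 2], [-2.74, 2.74]. Speed limits (rad/s): [2.22, 2.22, 3.01, 3.01, 3.14, 3.14, 3.14].

### API

Orientations are given as a rotation vector (axis times angle).
In Python, from bench import r gives the robot as it stands.
- The arm moves only by the tool play_rows, never from a script. Its argument "motion" is a list of rows, each a list of 5 numbers: the closure, from 0 (fully open) to 1 (shut), then the shift along the tool's x, y, z in cm, then the turn about the tool's z in degrees. In form: [[claw, x, y, z, turn], ...]. A call has 1 to 20 rows; each row is the pose to reach, as a shift and turn from the pose commanded when the call began, along the tool's axes at that moment; what a row does not reach only later rows make up. A row lasts 1/10 s, in which the tool goes at most 50 mm and 8.59 degrees, less where a joint would pass 70% of its speed; a pose out of reach is approached as far as the arm can. A call with a gripper value outside its range is refused whole. The fingers move at their own pace and stop on an object; the grip force is fixed at half the most. Time passes only in rows, so rows that repeat a pose let the fingers close. It gives the time, the measured TCP pose, the force, the opening and the grip force at its end, in the units of the state.
- r.read_state(): the state, without advancing time (a new reading comes with each control period).
- r.capture(name): name is "scene" or "side" or "wrist"; returns a dict with "image" (420x560x3 uint8, blue, green, red), "z_map" (420x560 float32, m along the optical axis (not along the pixel's ray), 0 where there is no reading), "fx", "fy", "cx", "cy" (pixels), "rvec" (rotation vector, rad) and "tvec" (3), from world to camera coordinates, as OpenCV has them. Camera axes: x right, y down, z forward; pixel columns grow to the right and rows downward; lengths in m; the calibration is good to about 2 mm. A picture is of the moment at which its call begins.
- r.hand_in(): hands the job in; it is judged then, once.
Trained networks look in a picture, given as the dict that the camera call returned (one of the last four; its "shot" number tells which), for a name from the list of things; names that differ only in an ending like _2 or _b are one class to them, and where a whole thing is asked for, a point or a joint stands for the part that bears it (a point fixed in the world has none). Each returns a list of dicts, best first, with "conf" (0 to 1); they miss things now and then, are a little off and sometimes report something else, mostly with a low value. They report only what shows in the picture. A call takes as long as a camera call.
- r.trace(picture, target): "mask" (420x560 bool, what is visible of it).
- r.pinpoint(picture, target): "location" ([x, y, z] in m, in the coordinates of the camera as it stood for that picture, good to about 4 mm: a listed point, or the origin of a listed thing).
The state is a dict: "time_s": time; "joints": joint angles; "dq": joint speeds; "joint_efforts": joint torques, N m; "tcp_pos": TCP position; "orientation": TCP orientation; "ft_force": force on the tool from outside, world axes, zero at the start; "torque": the same for the moment, N m; "gripper_width": finger opening in m; "finger_force": force on a finger pad.
Only numpy, scipy, OpenCV 4.12 (cv2) and the standard library are available. Lean on these libraries where they do the work, as an engineer would, in place of code of your own. Each camera call takes 0.05 s, during which the arm holds its last target. There are 200 camera calls.

### The job

The black violin tailpiece has slid deep under the low drawer chest, where no hand fits: take the hooked rod out of its notch in the tool stand, lay it flat on the bench and let go, then take it again flat by the handle, reach under the chest with it and draw the tailpiece out. Then let go of the rod, leaving it lying flat on the bench, and put the tailpiece flat into the fittings tray without dropping it. Leave the other things where they are.

Things in the scene. Friction and masses are not known exactly. Their poses are not given: they have to be found in the camera images.
- drawer_chest: Fixed dark wood chest of two drawers, 186 deep (x) x 240 wide (y), top 151 high; on it a roll of tape and a blue bowl. Origin: on the bench under its centre; front faces local -x, z up. Under it is a gap 34 high and 212 wide, open only at the front (local x = -93), closed by the back panel at local x = +81. The front is flat (flush brass pulls; the top board stands 4 out)
- tailpiece: Loose black ebony tailpiece, 111 long x 43 wide x 9 high, 20 g. Origin: centre of its underside. Local x along it: neck 24 wide from x = -56 to +22, broad head 43 wide to the flat end at x = +56. Starts flat on the bench under the chest, near mid-width of the gap, within 12 degrees of the chest's x, head inwards, narrow end 23 to 41 inside the front
- gap_mouth (a point): Middle of the front edge of the gap under the chest, at bench height; same axes as the chest
- hook: Loose hooked rod, 140 g: handle 21 to 25 thick with a brass ferrule, steel rod 8 thick bent square at the end. Origin: on the axis, at the shoulder between ferrule and bare rod. Local +z to the butt (z = +95); bare rod down to z = -190, where the leg bends off to local +y. Starts upright, handle up, in the stand's notch, leg below, roughly to the stand's -y
- hook_grip (a point): Point on the axis of the rod's wooden handle, 25 from the shoulder (23 thick there), 215 from the bent leg. When the rod lies on the bench this point is about 11 high, the leg 4 high and to one side
- hook_bend (a point): Corner of the hooked rod: where the axis of the straight rod meets the axis of the bent leg (local z = -190)
- hook_tip (a point): End of the bent leg: centre of its round tip (radius 4), 34 from the corner
- tool_stand: Fixed light wood stand, 222 wide (y). Origin: on the bench under it; front is local -x. A ledge (top z = 215, front edge x = -46) has notches open to the front: y = -40 (12 wide: the rod, at x = -10), y = +45 (a gouge, fixed, up to z = 310). Back board at x = +33, up to z = 251. The rod's leg cannot pass up the notch: raise the rod a few mm, draw it out forwards
- fittings_tray: Fixed open tray of light wood, 130 (x) x 200 (y) x 26 high, walls and floor 6 thick. Origin: on the bench under its centre, z up. Free inside but for a rosin cake on a wood block (30 x 65 x 24 high) near the corner at local (+38, +55)
- desk_lamp: Fixed desk lamp, an obstacle beside the chest: flat base 129 (x) x 150 (y), slim arm standing up from it to 380 high. Origin: on the bench under the base
- bench_vice: Fixed cast bench vice near the tray, an obstacle, 236 (x) x 158 (y) x 139 high. Origin: on the bench under its centre
- string_winder: Fixed cast-iron string winder behind the stand and the tray, an obstacle, 164 (x) x 170 (y) x 190 high. Origin: on the bench under its centre
- rosin: Bystander: rosin cake on a wood block, 30 x 65 x 24 high, in the tray. Origin: centre of its underside
- sanding_block: Bystander: light wood sanding block, 51 x 92 x 31 high, on the bench. Origin: centre of its underside
- wax_block: Bystander: yellowish wax block, 35 x 60 x 22 high, on the bench. Origin: centre of its underside
- thumb_plane: Bystander: small brass thumb plane, 25 x 50 x 30 high, on the bench. Origin: centre of its underside
- polish_tin: Bystander: round polish tin, 70 in diameter x 34 high, on the bench. Origin: centre of its underside

How it is judged:
On the way, in this order (a step that is already met when the one before it is completed fails the run):
1. the rod, out of the stand, lies flat on the bench and has been let go (angle between hook's own z axis and vertical between 1.4 and 1.75 rad and height (world z) of hook below 0.03 m and linear speed of hook below 0.03 m/s and contact force between the fingers and hook below 0.01 N), for 0.1 s.
2. the hooked rod, lying flat, draws the tailpiece towards the mouth of the gap (contact force between hook and tailpiece above 0.02 N and x of tailpiece in the frame of drawer_chest below -0.03 m and angle between hook's own z axis and vertical above 1.3 rad).
3. the rod has been let go again, lying flat on the bench (all of step 1), for 0.2 s.
At the end, for the whole second after the job is handed in: the tailpiece lies at rest flat on the floor of the fittings tray (within 7 degrees, its centre at least 14 mm inside the tray's inner walls), and the hooked rod lies flat and at rest on the bench (x of tailpiece in the frame of fittings_tray between -0.045 and 0.045 m and y of tailpiece in the frame of fittings_tray between -0.08 and 0.08 m and z of tailpiece in the frame of fittings_tray below 0.012 m and angle between tailpiece's own z axis and vertical below 0.12 rad and linear speed of each of tailpiece, hook below 0.02 m/s and angle between hook's own z axis and vertical between 1.4 and 1.75 rad and height (world z) of hook between 0 and 0.03 m); the robot touches nothing.
It fails at once if the tailpiece is dropped or flicked (moves at over 0.7 m/s out of the fingers) (linear speed of tailpiece above 0.7 m/s and contact force between the fingers and tailpiece below 0.01 N).
It fails at once if one of the five loose bystanders is moved by more than 40 mm (distance of any of rosin, sanding_block, wax_block, thumb_plane, polish_tin from where it was at the start of the episode above 0.04 m).
It also fails if it takes over 70 s, if anything falls off the work surface, if the arm or the gripper's body presses on something with over 40 N, if the wrist force passes 120 N, or if a joint passes its speed limit or range.

## Working session

There is one attempt and no reset: what is moved stays moved. The work goes in short steps, Python scripts to look and compute and a tool call to move; the robot and the scene stay as the last step left them, time stands still between calls to the robot, and variables do not carry over. Pictures are saved under pics/ and viewed, at most 10 in all, crops included, and the job is handed in when it is done.

Besides the shell and the picture viewer there is one more tool, called after ">>>" as name(argument=value, ...), one argument or row to a line, values as JSON. play_rows: Moves the arm, as the interface text tells. Its arguments: {"type":"object","properties":{"motion":{"type":"array"}},"required":["motion"]}

```bash
ls; mkdir -p pics; cat > h.py <<'E'
import numpy as np, cv2
from scipy.spatial.transform import Rotation as R
from bench import r
def w(p,x):
    M=R.from_rotvec(np.ravel(p["rvec"])).as_matrix(); return M.T@(np.asarray(x)-np.ravel(p["tvec"]))
def cloud(p,mask):
    v,u=np.nonzero(mask&(p["z_map"]>0)); z=p["z_map"][v,u]
    c=np.stack([(u-p["cx"])/p["fx"]*z,(v-p["cy"])/p["fy"]*z,z],1)
    M=R.from_rotvec(np.ravel(p["rvec"])).as_matrix(); return (c-np.ravel(p["tvec"]))@M
def pin(p,n):
    return [(round(d["conf"],2),np.round(w(p,d["location"]),4)) for d in r.pinpoint(p,n)[:2]]
def st():
    s=r.read_state(); print(round(s["time_s"],2),np.round(s["tcp_pos"],4),"\n",np.round(R.from_rotvec(s["orientation"]).as_matrix(),3).tolist(),np.round(s["joints"],3),s["gripper_width"],s["finger_force"],np.round(s["ft_force"],1)); return s
E
python3 - <<'E'
from h import *
st()
for c in ("scene","side"):
    p=r.capture(c); cv2.imwrite(f"pics/{c}0.png",p["image"])
    print(c, "campos",np.round(w(p,[0,0,0]),3))
    for n in "drawer_chest tailpiece gap_mouth hook hook_grip hook_bend hook_tip tool_stand fittings_tray desk_lamp bench_vice string_winder rosin sanding_block wax_block thumb_plane polish_tin".split(): print(n,pin(p,n))
E
```

```text
pics
0.0 [ 0.1987 -0.592   0.226 ] 
 [[0.948, 0.318, -0.001], [0.318, -0.948, 0.001], [-0.0, -0.002, -1.0]] [ 1.144  0.435  0.025  1.574 -0.012  1.134 -0.075] 0.09168817226325328 0.0 [ 0.   0.  -0.1]
scene campos [-0.957  0.526  1.326]
drawer_chest []
tailpiece []
gap_mouth [(0.82, array([ 0.4439, -0.4372,  0.0023]))]
hook [(0.73, array([0.49  , 0.0043, 0.2137]))]
hook_grip [(0.79, array([0.4867, 0.009 , 0.2407]))]
hook_bend [(0.7, array([0.4857, 0.0063, 0.0244])), (0.45, array([ 0.3764,  0.081 , -0.0028]))]
hook_tip [(0.81, array([ 0.4806, -0.0237,  0.0259]))]
tool_stand [(0.96, array([0.503 , 0.0498, 0.0053]))]
fittings_tray [(0.93, array([0.5703, 0.359 , 0.0008]))]
desk_lamp []
bench_vice [(0.6, array([0.6186, 0.4027, 0.0026]))]
string_winder [(0.6, array([ 0.4439, -0.4408,  0.0039]))]
rosin [(0.55, array([0.6166, 0.4032, 0.0036]))]
sanding_block [(0.65, array([3.605e-01, 1.838e-01, 3.000e-04])), (0.58, array([ 0.4826, -0.0231,  0.0255]))]
wax_block []
thumb_plane [(0.61, array([ 0.3778,  0.0809, -0.0008]))]
polish_tin [(0.74, array([0.5022, 0.0479, 0.0053])), (0.52, array([ 7.270
[... 347 characters left out ...]
0.3838, 0.0825, 0.    ]))]
hook_bend [(0.52, array([0.4963, 0.0127, 0.0224]))]
hook_tip [(0.74, array([ 0.487 , -0.0229,  0.0284]))]
tool_stand [(0.73, array([ 5.043e-01,  5.110e-02, -1.000e-04])), (0.34, array([0.4939, 0.0111, 0.0234]))]
fittings_tray [(0.65, array([0.5696, 0.3607, 0.0009]))]
desk_lamp []
bench_vice []
string_winder [(0.33, array([ 0.5034,  0.0509, -0.0015]))]
rosin [(0.47, array([0.6286, 0.4071, 0.0082]))]
sanding_block [(0.68, array([0.3594, 0.188 , 0.001 ])), (0.46, array([0.4938, 0.0082, 0.0217]))]
wax_block [(0.46, array([ 0.3785, -0.1228, -0.0027]))]
thumb_plane []
polish_tin [(0.68, array([0.4935, 0.0085, 0.2412])), (0.5, array([ 7.314e-01, -2.262e-01, -7.000e-04]))]
```

View pics/scene0.png

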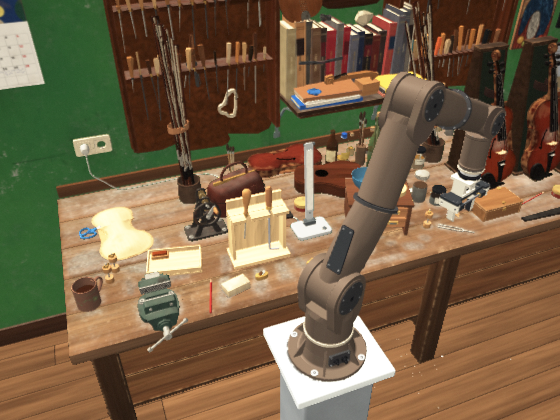

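View pics/side0.png

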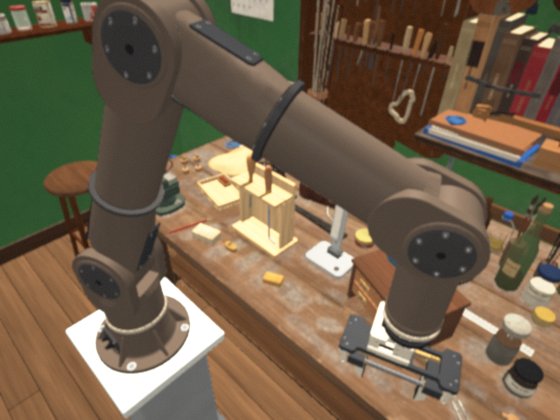

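```bash
cat > topmap.py <<'E'
from h import *
# top-down height map of both cameras merged, 2mm cells -> printed coarse
H={}
ps=[]
for c in ("scene","side"):
    p=r.capture(c); ps.append(cloud(p,np.ones((420,560),bool)))
P=np.vstack(ps); np.save("cloud.npy",P)
x0,y0,s=0.15,-0.85,0.002
img=np.zeros((400,750),np.float32)
k=(P[:,0]>x0)&(P[:,0]<x0+.8)&(P[:,1]>y0)&(P[:,1]<y0+1.5)&(P[:,2]>-.01)&(P[:,2]<.5)
Q=P[k]; np.maximum.at(img,(((Q[:,0]-x0)/s).astype(int),((Q[:,1]-y0)/s).astype(int)),Q[:,2])
v=cv2.applyColorMap(np.clip(img/0.3*255,0,255).astype(np.uint8),cv2.COLORMAP_TURBO)
for i in range(0,400,50): cv2.line(v,(0,i),(749,i),(120,120,120),1); cv2.putText(v,f"{x0+i*s:.2f}",(0,i+10),0,.35,(255,255,255))
for i in range(0,750,50): cv2.line(v,(i,0),(i,399),(120,120,120),1); cv2.putText(v,f"{y0+i*s:.2f}",(i,396),0,.35,(255,255,255))
cv2.imwrite("pics/top.png",v)
E
python3 topmap.py
```

```text
(no output)
```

View pics/top.png

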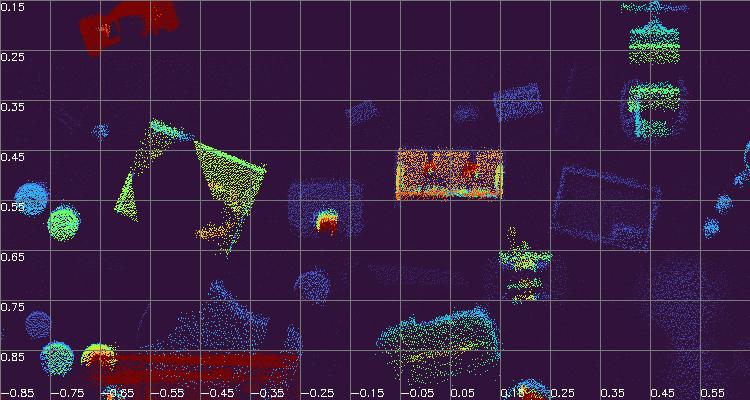

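The scene view shows the stand (about 258,225), the tray (175,260), the vice (158,300) and the lamp (310,190), with the chest partly behind the arm. In the top map the stand is square to the world axes, and the chest is yawed about -23° with its front facing the robot.

```bash
cat > fit.py <<'E'
from h import *
P=np.load("cloud.npy")
def rect(n,x,y,z):
    k=(P[:,0]>x[0])&(P[:,0]<x[1])&(P[:,1]>y[0])&(P[:,1]<y[1])&(P[:,2]>z[0])&(P[:,2]<z[1])
    c,s,a=cv2.minAreaRect((P[k][:,:2]*1000).astype(np.float32)); print(n,k.sum(),np.round(c,1),np.round(s,1),round(a,1))
rect("chesttop",(.3,.7),(-.65,-.3),(.143,.156))
rect("stand ledge",(.42,.58),(-.1,.2),(.21,.22))
rect("standboard",(.42,.58),(-.1,.2),(.245,.254))
rect("tray rim",(.45,.7),(.2,.5),(.022,.03))
rect("wax",(.33,.42),(-.2,-.05),(.018,.026))
rect("plane",(.33,.42),(.02,.13),(.01,.036))
rect("rodhandle",(.42,.56),(-.03,.045),(.26,.32))
rect("gouge",(.42,.56),(.06,.13),(.26,.32))
k=(abs(P[:,2])<.006); Q=P[k]
for y in np.arange(-.7,.3,.1):
    q=Q[(abs(Q[:,1]-y)<.05)]; print(round(y,1),"bench front x",np.round(np.sort(q[:,0])[:40:13],3))
E
python3 fit.py
python3 - <<'E'
from h import *
p=r.capture("wrist"); s=r.read_state()
print("cam in world",w(p,[0,0,0]),"axis",w(p,[0,0,1])-w(p,[0,0,0])); cv2.imwrite("pics/w0.png",p["image"]); print(p["fx"])
print(pin(p,"gap_mouth"),pin(p,"tailpiece"))
E
```

```text
chesttop 1952 [ 525.2 -468.2] [257.  207.2] 67.6
stand ledge 1545 [494.1  49.5] [216.9 100.2] 89.9
standboard 307 [513.7  47.8] [207.1  80.5] 87.7
tray rim 407 [602.4 353.9] [204.1 213.8] 76.4
wax 167 [ 374.7 -125.8] [35.7 58.8] 23.5
plane 150 [375.6  82.3] [34.2 51.4] 6.2
rodhandle 210 [487.2  10. ] [22.  33.2] 66.7
gouge 240 [489.   88.2] [32.8 37.2] 35.5
-0.7 bench front x [0.251 0.257 0.259 0.262]
-0.6 bench front x [0.25  0.257 0.26  0.263]
-0.5 bench front x [0.252 0.257 0.259 0.261]
-0.4 bench front x [0.251 0.257 0.259 0.261]
-0.3 bench front x [0.252 0.257 0.259 0.262]
-0.2 bench front x [-0.154 -0.143 -0.139 -0.135]
-0.1 bench front x [-0.156 -0.153 -0.152 -0.15 ]
-0.0 bench front x [-0.157 -0.153 -0.152 -0.15 ]
0.1 bench front x [-0.156 -0.153 -0.152 -0.151]
0.2 bench front x [-0.154 -0.144 -0.139 -0.133]
cam in world [ 0.26157735 -0.57051406  0.38527207] axis [-0.23348869 -0.07853768 -0.96918258]
318.2998386151917
[] []
```

>>> play_rows(
  motion=[
    [0,30,-30.3,-13,34],
    [0,30,-30.3,-13,34],
    [0,30,-30.3,-13,34],
    [0,30,-30.3,-13,34],
    [0,30,-30.3,-13,34],
    [0,30,-30.3,-13,34],
    [0,30,-30.3,-13,34],
    [0,47,-47.7,-13,34],
    [0,47,-47.7,-13,34],
    [0,47,-47.7,-13,34],
    [0,47,-47.7,-13,34],
    [0,47,-47.7,-13,34],
    [0,47,-47.7,-13,34],
    [0,47,-47.7,-13,34],
    [0,47,-47.7,-13,34],
    [0,47,-47.7,-13,34],
    [0,47,-47.7,-13,34],
  ],
)

```text
time_s: 3.75
tcp_pos: [0.4923, 0.0078, 0.3566]
orientation: [3.112, -0.425, -0.001]
ft_force: [-1.1, -0.8, -0.5]
gripper_width: 0.092
finger_force: 0.0
```

```bash
cat > a.py <<'E'
from h import *
st()
p=r.capture("wrist"); cv2.imwrite("pics/w1.png",p["image"])
for n in ("hook","hook_grip","hook_bend","hook_tip"): print("wrist",n,pin(p,n))
for c in ("scene","side"):
    p=r.capture(c); cv2.imwrite(f"pics/{c}1.png",p["image"]); print(c)
    for n in ("hook","hook_grip","hook_bend","hook_tip","gap_mouth","tailpiece","drawer_chest"): print(n,pin(p,n))
E
python3 a.py; python3 topmap.py; python3 fit.py | head -5
```

```text
3.75 [0.4923 0.0078 0.3566] 
 [[0.963, -0.268, -0.0], [-0.268, -0.963, -0.001], [-0.0, 0.001, -1.0]] [ 0.181  0.158 -0.357  1.647  0.057  1.348 -2.027] 0.09199385676911057 0.0 [-1.1 -0.8 -0.5]
wrist hook [(0.68, array([0.4929, 0.0123, 0.2132]))]
wrist hook_grip [(0.83, array([0.494 , 0.0084, 0.2426]))]
wrist hook_bend []
wrist hook_tip []
scene
hook [(0.59, array([0.4863, 0.0043, 0.2097])), (0.5, array([ 7.268e-01, -2.300e-01,  3.000e-04]))]
hook_grip [(0.77, array([0.4889, 0.0074, 0.2422]))]
hook_bend [(0.64, array([0.4873, 0.0064, 0.0269]))]
hook_tip [(0.52, array([ 0.4822, -0.0213,  0.0272]))]
gap_mouth [(0.75, array([ 0.4446, -0.4373,  0.0017])), (0.72, array([ 0.3739,  0.0799, -0.0022]))]
tailpiece [(0.66, array([ 0.5347, -0.4689,  0.0048])), (0.6, array([ 0.3709, -0.129 , -0.    ]))]
drawer_chest [(0.97, array([ 0.5338, -0.4732,  0.0006]))]
side
hook [(0.59, array([0.4988, 0.0093, 0.2124])), (0.46, array([0.4925, 0.0095, 0.2397]))]
hook_grip [(0.61, array([0.4951, 0.011 , 0.2431]))]
hook_bend [(0.78, array([0.4992, 0.0104, 0.0215]))]
hook_tip [(0.74, array([ 0.4857, -0.0221,  0.0284])), (0.67, array([0.6265, 0.4071, 0.0093]))]
gap_mouth [(0.89, array([ 4.488e-01, -4.315e-01,  1.000e-04]))]
tailpiece []
drawer_chest [(0.71, array([ 0.5284, -0.468 , -0.002 ]))]
chesttop 4591 [ 525.6 -467.7] [258.8 205.7] 67.8
stand ledge 1539 [495.   48.8] [214.5  96.9] 89.8
standboard 305 [513.2  47.8] [210.7  79.3] 88.9
tray rim 423 [601.9 354.1] [209.2 216.3] 75.6
wax 199 [ 373.5 -127.2] [42.2 58.7] 25.0
```

>>> play_rows(
  motion=[
    [0.45,0.1,-0.2,0,0],
    [0.45,0.1,-0.2,0,0],
    [0.45,0.1,-0.2,2,0],
    [0.45,0.1,-0.2,5,0],
    [0.45,0.1,-0.2,8,0],
    [0.45,0.1,-0.2,10,0],
    [0.45,0.1,-0.2,10,0],
    [1,0.1,-0.2,10,0],
    [1,0.1,-0.2,10,0],
    [1,0.1,-0.2,10,0],
    [1,0.1,-0.2,10,0],
    [1,0.1,-0.2,10,0],
    [1,0.1,-0.2,10,0],
  ],
)

```text
time_s: 6.2
tcp_pos: [0.4947, 0.0106, 0.2576]
orientation: [3.113, -0.423, 0.003]
ft_force: [-1.1, -1.8, 6.2]
gripper_width: 0.0236
finger_force: 30.0
```

>>> play_rows(
  motion=[
    [1,0,0,-0.4,0],
    [1,0,0,-0.8,0],
    [1,-2,0.55,-0.8,0],
    [1,-4,1.1,-0.8,0],
    [1,-6,1.65,-0.8,0],
    [1,-9,2.5,-1,0],
    [1,-11.6,3.2,-2,0],
    [1,-9.5,7.5,-4,-8],
    [1,-7.5,11.5,-5,-16],
    [1,-6,15,-5,-24],
    [1,-4.9,18,-5,-32],
    [1,-2.5,21,-5,-40],
    [1,0,24,-5,-48],
    [1,2,26,-5,-56],
    [1,2,26,-5,-64],
    [1,2,26,-5,-70.5],
    [1,2,26,-5,-70.5],
    [1,2,26,-5,-70.5],
  ],
)

```text
time_s: 8.0
tcp_pos: [0.4441, -0.2449, 0.3067]
orientation: [-2.789, -1.446, 0.0]
ft_force: [-0.2, -0.1, -1.8]
gripper_width: 0.0235
finger_force: 30.0
```

```bash
python3 - <<'E'
from h import *
st()
for c in ("scene","side"):
    p=r.capture(c); print(c); cv2.imwrite(f"pics/{c}2.png",p["image"])
    for n in ("hook","hook_grip","hook_bend","hook_tip"): print(n,pin(p,n))
E
```

```text
8.0 [ 0.4441 -0.2449  0.3067] 
 [[0.576, 0.817, -0.0], [0.817, -0.576, 0.0], [0.0, -0.0, -1.0]] [ 0.542  0.193 -0.171  1.718  0.035  1.233 -0.252] 0.023472997381701766 29.999527540057898 [-0.2 -0.1 -1.8]
scene
hook []
hook_grip []
hook_bend [(0.28, array([ 0.5327, -0.473 ,  0.0024]))]
hook_tip []
side
hook [(0.9, array([ 0.4482, -0.2499,  0.2635]))]
hook_grip [(0.89, array([ 0.448 , -0.2468,  0.2893])), (0.62, array([ 0.7323, -0.2255,  0.0023]))]
hook_bend [(0.75, array([ 0.4436, -0.2505,  0.0714]))]
hook_tip [(0.87, array([ 0.4723, -0.2715,  0.0781]))]
```

View pics/side2.png

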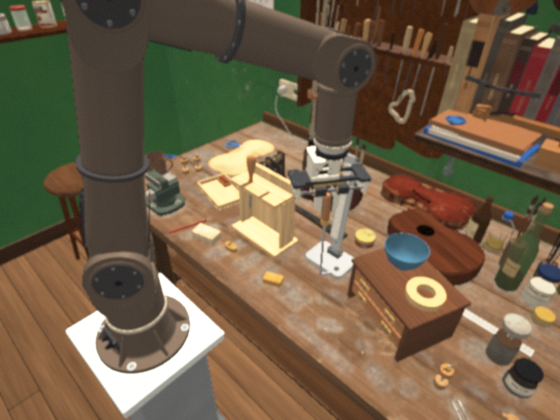

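>>> play_rows(
  motion=[
    [1,0,0,3,0],
    [1,0,0,5.5,0],
    [1,0,0,6.5,0],
    [1,0,0,6.8,0],
    [1,0,0,7.0,0],
    [1,0,0,7.0,0],
  ],
)

```text
time_s: 9.1
tcp_pos: [0.4447, -0.2453, 0.2376]
orientation: [2.785, 1.451, 0.001]
ft_force: [0.2, -0.9, -1.6]
gripper_width: 0.0239
finger_force: 30.0
```

>>> play_rows(
  motion=[
    [1,0,0,0.2,0],
    [1,0,0,0.4,0],
    [1,0,0,0.6,0],
    [1,0,0,0.6,0],
  ],
)

```text
time_s: 9.5
tcp_pos: [0.448, -0.2463, 0.2358]
orientation: [2.779, 1.448, 0.01]
ft_force: [-3.0, 1.5, 30.1]
gripper_width: 0.0234
finger_force: 30.0
```

>>> play_rows(
  motion=[
    [1,-0.6,0,-0.2,0],
    [1,-1.3,0,-0.2,0],
    [1,-2.2,0,-0.2,0],
    [1,-3.3,0,-0.05,0],
    [1,-4.4,0,0.1,0],
    [1,-5.5,0,0.3,0],
    [1,-6.5,0,0.55,0],
    [1,-6.5,0,0.55,0],
  ],
)

```text
time_s: 10.3
tcp_pos: [0.407, -0.3009, 0.227]
orientation: [2.784, 1.446, 0.002]
ft_force: [-0.9, -2.1, 9.0]
gripper_width: 0.024
finger_force: 30.0
```

```bash
python3 - <<'E'
from h import *
st()
p=r.capture("side")
for n in ("hook","hook_grip","hook_bend","hook_tip"): print(n,pin(p,n))
E
```

```text
10.3 [ 0.407  -0.3009  0.227 ] 
 [[0.575, 0.818, 0.003], [0.818, -0.575, -0.003], [-0.001, 0.004, -1.0]] [ 0.642  0.248 -0.137  1.851  0.04   1.041 -0.124] 0.0240013289815384 30.001319982111454 [-0.9 -2.1  9. ]
hook [(0.65, array([ 0.4181, -0.2969,  0.1828]))]
hook_grip [(0.69, array([ 0.4143, -0.3008,  0.2098]))]
hook_bend [(0.84, array([ 0.4456, -0.2508,  0.0015]))]
hook_tip [(0.63, array([ 0.4775, -0.2697,  0.0086])), (0.22, array([ 0.4431, -0.2516,  0.0017]))]
```

>>> play_rows(
  motion=[
    [1,-2.1,0,0.7,0],
    [1,-4.1,0,1.5,0],
    [1,-6.1,0,2.5,0],
    [1,-7.9,0,3.7,0],
    [1,-9.7,0,5.0,0],
    [1,-11.3,0,6.5,0],
    [1,-12.8,0,8.1,0],
    [1,-14.1,0,9.9,0],
    [1,-15.3,0,11.7,0],
    [1,-16.3,0,13.7,0],
    [1,-17.1,0,15.7,0],
    [1,-17.1,0,15.7,0],
  ],
)

```text
time_s: 11.75
tcp_pos: [0.3077, -0.4389, 0.0668]
orientation: [-2.786, -1.448, 0.002]
ft_force: [0.3, -1.2, 0.4]
gripper_width: 0.0235
finger_force: 30.0
```

```bash
python3 - <<'E'
from h import *
st()
p=r.capture("side")
for n in ("hook","hook_grip","hook_bend","hook_tip"): print(n,pin(p,n))
E
```

```text
11.75 [ 0.3077 -0.4389  0.0668] 
 [[0.575, 0.818, -0.002], [0.818, -0.575, 0.001], [0.0, -0.002, -1.0]] [ 0.905  0.487 -0.062  1.957  0.046  0.702  0.203] 0.02348746588539955 29.999851919710636 [ 0.3 -1.2  0.4]
hook [(0.75, array([ 0.3368, -0.4053,  0.0562]))]
hook_grip [(0.47, array([ 0.3246, -0.423 ,  0.0675]))]
hook_bend [(0.69, array([ 0.4399, -0.2545,  0.0016]))]
hook_tip [(0.49, array([ 0.4699, -0.2734,  0.0062])), (0.42, array([ 0.3771, -0.1236, -0.0058]))]
```

>>> play_rows(
  motion=[
    [1,-0.6,0,2.0,0],
    [1,-1.0,0,4.0,0],
    [1,-1.2,0,5.5,0],
    [1,-1.3,0,6.2,0],
    [1,-1.3,0,6.4,0],
    [0.6,-1.3,0,6.4,0],
    [0.6,-1.3,0,6.4,0],
    [0.45,-1.3,0,6.2,0],
    [0.45,-1.3,0,6.2,0],
    [0.45,-1.3,0,6.2,0],
    [0.45,-1.3,0,6.2,0],
  ],
)

```text
time_s: 13.1
tcp_pos: [0.3016, -0.4492, 0.0063]
orientation: [2.786, 1.452, -0.0]
ft_force: [0.4, -0.5, -0.2]
gripper_width: 0.0503
finger_force: 0.0
```

```bash
python3 - <<'E'
from h import *
st()
for c in ("side","scene","wrist"):
  p=r.capture(c); cv2.imwrite(f"pics/{c}3.png",p["image"]); print(c)
  for n in ("hook","hook_grip","hook_bend","hook_tip"): print(n,pin(p,n))
E
```

```text
13.1 [ 0.3016 -0.4492  0.0063] 
 [[0.573, 0.82, 0.0], [0.82, -0.573, -0.0], [-0.0, 0.0, -1.0]] [ 0.922  0.586 -0.057  1.984  0.058  0.573  0.216] 0.05027563177092691 0.0 [ 0.4 -0.5 -0.2]
side
hook [(0.87, array([ 0.3303, -0.4118,  0.006 ]))]
hook_grip [(0.68, array([ 0.3186, -0.4317,  0.011 ]))]
hook_bend [(0.82, array([ 0.4437, -0.2563,  0.0028]))]
hook_tip []
scene
hook [(0.45, array([ 0.3261, -0.4158,  0.0079])), (0.25, array([0.5043, 0.0495, 0.007 ]))]
hook_grip [(0.53, array([ 0.3085, -0.4319,  0.0115]))]
hook_bend []
hook_tip []
wrist
hook [(0.73, array([ 0.3287, -0.4114,  0.0061]))]
hook_grip [(0.93, array([ 0.3148, -0.4319,  0.0111]))]
hook_bend []
hook_tip []
```

View pics/wrist3.png

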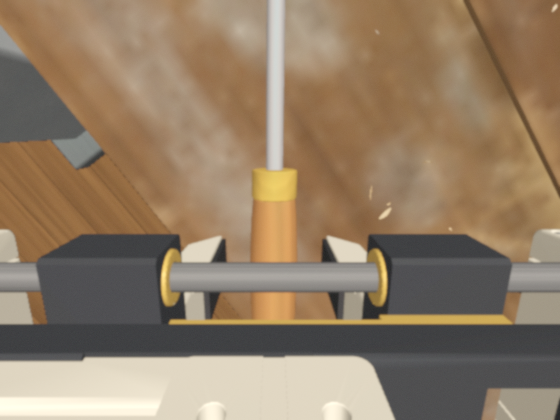

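The rod lies flat, let go, with the ferrule at (275,185) and the handle between the fingers. I'll now work out the flat regrip and the path under the chest.

```bash
cat > k.py <<'E'
from h import *
M=np.array([.446,-.435]); a=np.deg2rad(-22.7); d=np.array([np.cos(a),np.sin(a)]); l=np.array([-d[1],d[0]])
def conv(p0,x0,pts):  # p0 tcp xy, x0 tool-x yaw deg, pts (x,y,phi)
    t=np.deg2rad(x0); ex=np.array([np.cos(t),np.sin(t)]); ey=np.array([ex[1],-ex[0]])
    for q in pts:
        D=(np.array(q[:2])-p0)*100; print(np.round(q,4),"->",np.round([D@ex,D@ey],1),"turn",round(-(q[2]-x0),1))
def G(s,lat,phi,L=.238):
    b=M+s*d+lat*l; f=np.deg2rad(phi); return [*(b-L*np.array([np.cos(f),np.sin(f)])),phi]
def chest(p): q=np.array(p)[:2]-M; return np.round([q@d,q@l],4)
E
python3 - <<'E'
from k import *
conv(np.array([.3016,-.4492]),55,[(.235,-.435,55),(.235,-.435,10),G(.02,.07,0),G(.035,.085,-11),G(.05,.085,-22.7),G(.163,.085,-22.7)])
E
```

```text
[ 0.235 -0.435 55.   ] -> [-2.7 -6.3] turn 0
[ 0.235 -0.435 10.   ] -> [-2.7 -6.3] turn 45
[ 0.2535 -0.3781  0.    ] -> [ 3.1 -8. ] turn 55
[  0.2775  -0.3247 -11.    ] -> [ 8.8 -9.1] turn 66
[  0.3054  -0.284  -22.7   ] -> [13.7 -9.2] turn 77.7
[  0.4096  -0.3276 -22.7   ] -> [16.2  1.9] turn 77.7
```

>>> play_rows(
  motion=[
    [0.6,0,0,0.2,0],
    [1,0,0,0.2,0],
    [1,0,0,0.2,0],
    [1,0,0,0.2,0],
    [1,0,0,0.2,0],
  ],
)

```text
time_s: 14.35
tcp_pos: [0.3016, -0.4492, 0.0042]
orientation: [2.786, 1.452, 0.0]
ft_force: [0.9, -0.1, -1.2]
gripper_width: 0.0232
finger_force: 30.0
```

>>> play_rows(
  motion=[
    [1,-1.3,-3.2,-0.1,0],
    [1,-2.7,-6.3,-0.1,0],
    [1,-2.7,-6.3,-0.1,8],
    [1,-2.7,-6.3,-0.1,16],
    [1,-2.7,-6.3,-0.1,24],
    [1,-2.7,-6.3,-0.1,32],
    [1,-2.7,-6.3,-0.1,40],
    [1,-2.7,-6.3,-0.1,45],
    [1,-2.7,-6.3,-0.1,45],
    [1,-2.7,-6.3,-0.1,45],
  ],
)

```text
time_s: 15.35
tcp_pos: [0.2345, -0.4353, 0.0052]
orientation: [3.129, 0.28, -0.0]
ft_force: [-0.3, 0.2, -0.4]
gripper_width: 0.0236
finger_force: 30.0
```

```bash
python3 - <<'E'
from k import *
s=st()
for c in ("side","scene"):
  p=r.capture(c); cv2.imwrite(f"pics/{c}4.png",p["image"]); print(c)
  for n in ("hook","hook_grip","hook_bend","hook_tip","gap_mouth","tailpiece"):
    q=pin(p,n); print(n,q,[chest(z[1]) for z in q])
a_=cv2.imread("pics/side4.png")[200:400,300:500]; cv2.imwrite("pics/s4c.png",cv2.resize(a_,(600,600),interpolation=2))
E
```

```text
15.35 [ 0.2345 -0.4353  0.0052] 
 [[0.984, 0.177, -0.0], [0.177, -0.984, -0.0], [-0.0, 0.0, -1.0]] [ 0.856  0.542  0.151  2.111 -0.162  0.499 -0.265] 0.023592429390041032 29.99995619058609 [-0.3  0.2 -0.4]
side
hook [(0.74, array([ 0.2856, -0.4301,  0.0114]))] [array([-0.1499, -0.0574])]
hook_grip [(0.8, array([ 0.2603, -0.4285,  0.013 ]))] [array([-0.1738, -0.0657])]
hook_bend [] []
hook_tip [(0.64, array([ 0.4776, -0.4286,  0.0034]))] [array([0.0267, 0.0181])]
gap_mouth [(0.61, array([ 0.4478, -0.4332,  0.0011])), (0.5, array([ 0.2837, -0.431 ,  0.0097]))] [array([0.001 , 0.0024]), array([-0.1513, -0.0589])]
tailpiece [] []
scene
hook [(0.53, array([ 0.2761, -0.4312,  0.0095]))] [array([-0.1582, -0.0621])]
hook_grip [(0.46, array([ 0.2554, -0.4345,  0.0139]))] [array([-0.176 , -0.0731])]
hook_bend [] []
hook_tip [] []
gap_mouth [(0.66, array([ 0.4424, -0.4376,  0.0053]))] [array([-0.0023, -0.0038])]
tailpiece [(0.59, array([ 0.7256, -0.2299,  0.0023]))] [array([0.1788, 0.2971])]
```

View pics/s4c.png

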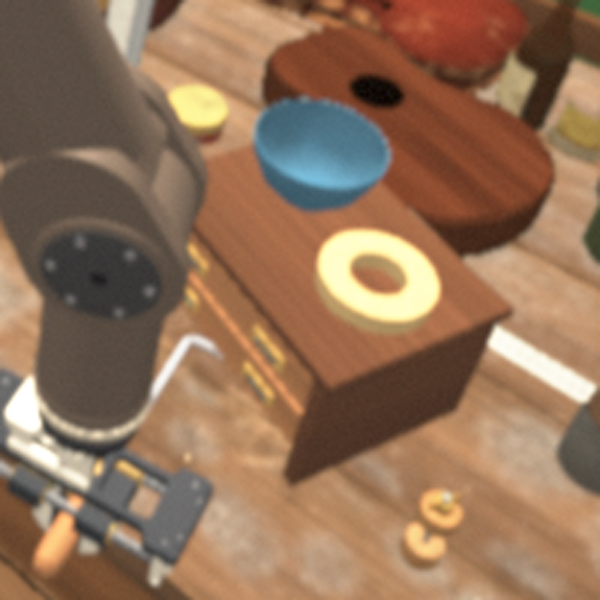

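```bash
python3 - <<'E'
from k import *
L=.237
conv(np.array([.2345,-.4353]),10.2,[G(.02,.07,0,L),G(.035,.085,-11,L),G(.05,.085,-22.7,L),G(.09,.085,-22.7,L),G(.13,.085,-22.7,L),G(.15,.085,-22.7,L)])
E
```

```text
[ 0.2545 -0.3781  0.    ] -> [ 3.  -5.3] turn 10.2
[  0.2784  -0.3249 -11.    ] -> [  6.3 -10.1] turn 21.2
[  0.3063  -0.2844 -22.7   ] -> [  9.7 -13.6] turn 32.9
[  0.3432  -0.2999 -22.7   ] -> [ 13.1 -11.4] turn 32.9
[  0.3801  -0.3153 -22.7   ] -> [16.5 -9.2] turn 32.9
[  0.3985  -0.323  -22.7   ] -> [18.1 -8.1] turn 32.9
```

>>> play_rows(
  motion=[
    [1,1.5,-2.6,0,5],
    [1,3,-5.3,0,10.2],
    [1,4.6,-7.7,0,15.7],
    [1,6.3,-10.1,0,21.2],
    [1,8,-11.9,0,27],
    [1,9.7,-13.6,0,32.9],
    [1,9.7,-13.6,0,32.9],
    [1,11.4,-12.5,0,32.9],
    [1,13.1,-11.4,0,32.9],
    [1,14.8,-10.3,0,32.9],
    [1,16.5,-9.2,0,32.9],
    [1,16.5,-9.2,0,32.9],
  ],
)

```text
time_s: 17.25
tcp_pos: [0.3835, -0.3177, 0.0054]
orientation: [3.078, -0.619, 0.004]
ft_force: [0.2, -0.2, -1.6]
gripper_width: 0.0236
finger_force: 30.0
```

```bash
cat > q.py <<'E'
from k import *
s=st()
for c in ("side","scene","wrist"):
  p=r.capture(c); cv2.imwrite(f"pics/{c}5.png",p["image"]); print(c)
  for n in ("hook","hook_grip","gap_mouth"):
    q=pin(p,n); print(n,q,[chest(z[1]) for z in q])
t=R.from_rotvec(s["orientation"]).as_matrix()[:2,0]; print("bend chest",chest(s["tcp_pos"][:2]+.237*t), np.degrees(np.arctan2(t[1],t[0])))
E
python3 q.py
```

```text
17.25 [ 0.3835 -0.3177  0.0054] 
 [[0.922, -0.386, 0.002], [-0.386, -0.922, -0.002], [0.003, 0.001, -1.0]] [ 0.326  0.562  0.35   2.118 -0.378  0.517 -1.01 ] 0.023643543061088276 29.99993361532688 [ 0.2 -0.2 -1.6]
side
hook [] []
hook_grip [(0.46, array([ 0.4054, -0.3269,  0.0155]))] [array([-0.0792,  0.0841])]
gap_mouth [(0.64, array([ 0.4457, -0.4309,  0.0007]))] [array([-0.0019,  0.0037])]
scene
hook [(0.64, array([ 0.4202, -0.339 ,  0.0108])), (0.26, array([ 0.3682, -0.1269, -0.0007]))] [array([-0.0608,  0.0786]), array([-0.1907,  0.2542])]
hook_grip [(0.62, array([ 0.3958, -0.3242,  0.0124]))] [array([-0.0891,  0.0828])]
gap_mouth [(0.81, array([ 0.4439, -0.4362,  0.0035]))] [array([-0.0015, -0.0019])]
wrist
hook [(0.79, array([ 0.4238, -0.3351,  0.0103]))] [array([-0.059 ,  0.0836])]
hook_grip [(0.62, array([ 0.4012, -0.3237,  0.013 ]))] [array([-0.0843,  0.0854])]
gap_mouth [] []
bend chest [0.1341 0.084 ] -22.73075046504529
```

>>> play_rows(
  motion=[
    [1,1,0,0,0],
    [1,2,0,0,0],
    [1,2.5,0,0,0],
    [1,2.9,0,0,0],
    [1,2.9,0,0,0],
    [1,2.9,0,0,0],
  ],
)

```text
time_s: 18.45
tcp_pos: [0.4076, -0.3271, 0.0052]
orientation: [3.079, -0.622, -0.0]
ft_force: [0.4, 0.3, -1.3]
gripper_width: 0.0232
finger_force: 30.0
```

>>> play_rows(
  motion=[
    [1,0.3,0,0,0],
    [1,0.4,0,0,0],
    [1,0.4,1,0,0],
    [1,0.4,2,0,0],
    [1,0.4,3,0,0],
    [1,0.4,3.8,0,0],
    [1,0.4,4.6,0,0],
    [1,0.4,5.4,0,0],
    [1,0.4,6.2,0,0],
    [1,0.4,6.2,0,0],
  ],
)

```text
time_s: 19.45
tcp_pos: [0.3865, -0.3873, 0.0053]
orientation: [3.078, -0.625, 0.0]
ft_force: [0.0, -0.2, 0.0]
gripper_width: 0.0239
finger_force: 30.0
```

```bash
python3 q.py
```

```text
19.45 [ 0.3865 -0.3873  0.0053] 
 [[0.921, -0.39, 0.0], [-0.39, -0.921, -0.001], [0.0, 0.001, -1.0]] [ 0.437  0.616  0.354  1.995 -0.366  0.591 -0.935] 0.023887094089756304 29.999686628580093 [ 0.  -0.2  0. ]
side
hook [] []
hook_grip [(0.48, array([ 0.4088, -0.3944,  0.0134])), (0.26, array([0.385 , 0.083 , 0.0005]))] [array([-0.05  ,  0.0231]), array([-0.2562,  0.4543])]
gap_mouth [(0.79, array([ 0.4477, -0.4349,  0.0008]))] [array([0.0015, 0.0007])]
scene
hook [(0.62, array([ 0.4309, -0.4089,  0.0083]))] [array([-0.024 ,  0.0183])]
hook_grip [(0.57, array([ 0.4032, -0.3935,  0.0115]))] [array([-0.0555,  0.0218])]
gap_mouth [] []
wrist
hook [(0.79, array([ 0.4318, -0.4019,  0.0092]))] [array([-0.0259,  0.0251])]
hook_grip [(0.9, array([ 0.4063, -0.3929,  0.0106]))] [array([-0.0529,  0.0235])]
gap_mouth [] []
bend chest [0.1637 0.02  ] -22.957878979366303
```

Now I'll draw it out steadily and look.

>>> play_rows(
  motion=[
    [1,-0.5,0,0,0],
    [1,-1.2,0,0,0],
    [1,-2,0,0,0],
    [1,-3,0,0,0],
    [1,-4,0,0,0],
    [1,-5,0,0,0],
    [1,-6,0,0,0],
    [1,-7,0,0,0],
    [1,-8,0,0,0],
    [1,-9,0,0,0],
    [1,-10,0,0,0],
    [1,-11,0,0,0],
    [1,-11,0,0,0],
  ],
)

```text
time_s: 21.35
tcp_pos: [0.284, -0.3422, 0.0051]
orientation: [-3.078, 0.624, 0.002]
ft_force: [0.2, 0.3, -1.1]
gripper_width: 0.0236
finger_force: 30.0
```

```bash
python3 - <<'E'
from k import *
s=st()
t=R.from_rotvec(s["orientation"]).as_matrix()[:2,0]; print("bend chest",chest(s["tcp_pos"][:2]+.237*t), np.degrees(np.arctan2(t[1],t[0])))
for c in ("side","scene","wrist"):
  p=r.capture(c); cv2.imwrite(f"pics/{c}6.png",p["image"]); print(c)
  for n in ("hook","tailpiece"):
    q=pin(p,n); print(n,q,[chest(z[1]) for z in q])
E
```

```text
21.35 [ 0.284  -0.3422  0.0051] 
 [[0.921, -0.389, -0.001], [-0.389, -0.921, 0.001], [-0.002, -0.001, -1.0]] [ 0.512  0.508  0.324  2.238 -0.368  0.445 -0.839] 0.023618176451375022 29.999664276838303 [ 0.2  0.3 -1.1]
bend chest [0.0517 0.0222] -22.91617241964504
side
hook [(0.77, array([ 0.3338, -0.3636,  0.012 ]))] [array([-0.1311,  0.0226])]
tailpiece [(0.76, array([ 0.4332, -0.4291, -0.003 ]))] [array([-0.0141,  0.0005])]
scene
hook [(0.68, array([ 0.3266, -0.3662,  0.0087]))] [array([-0.1367,  0.0174])]
tailpiece [] []
wrist
hook [(0.86, array([ 0.3307, -0.3615,  0.0121]))] [array([-0.1347,  0.0233])]
tailpiece [] []
```

View pics/wrist6.png

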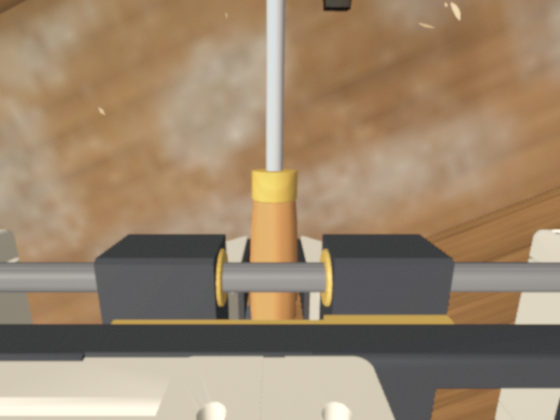

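>>> play_rows(
  motion=[
    [1,-1,0,0,0],
    [1,-2,0,0,0],
    [1,-3,0,0,0],
    [1,-4,0,0,0],
    [1,-5,0,0,0],
    [1,-5,0,0,0],
    [1,-4.6,0,0,0],
    [1,-4,0,0,0],
    [1,-3.4,-1,0,0],
    [1,-3,-2.5,0,0],
    [1,-2,-4,0,0],
    [1,-1,-5.5,0,0],
    [1,0.5,-5.5,0,0],
    [1,0.5,-5.5,0,0],
  ],
)

```text
time_s: 23.2
tcp_pos: [0.3151, -0.2952, 0.0054]
orientation: [3.079, -0.617, 0.004]
ft_force: [-0.4, 0.8, -0.5]
gripper_width: 0.0239
finger_force: 30.0
```

```bash
cat > q2.py <<'E'
from k import *
s=st()
t=R.from_rotvec(s["orientation"]).as_matrix()[:2,0]; print("bend chest",chest(s["tcp_pos"][:2]+.237*t), np.degrees(np.arctan2(t[1],t[0])))
for c in ("side","wrist","scene"):
  p=r.capture(c); cv2.imwrite(f"pics/{c}7.png",p["image"]); print(c)
  for n in ("hook","hook_bend","tailpiece"):
    q=pin(p,n); print(n,q,[chest(z[1]) for z in q])
  for m in r.trace(p,"tailpiece")[:1]:
    C=cloud(p,m["mask"]); C=C[(C[:,2]>-.003)&(C[:,2]<.02)]
    if len(C)>20: rr=cv2.minAreaRect((C[:,:2]*1000).astype(np.float32)); print("trace",m["conf"],len(C),np.round(rr[0],1),np.round(rr[1],1),round(rr[2],1),chest(np.array(rr[0])/1000), "median z",np.median(C[:,2]))
E
python3 q2.py
```

```text
23.2 [ 0.3151 -0.2952  0.0054] 
 [[0.923, -0.386, 0.002], [-0.386, -0.923, -0.002], [0.003, 0.001, -1.0]] [ 0.376  0.495  0.332  2.273 -0.387  0.422 -0.942] 0.02387885593865207 29.999934062361717 [-0.4  0.8 -0.5]
bend chest [0.0623 0.0786] -22.675713447796497
side
hook [(0.7, array([ 0.3359, -0.3054,  0.0132]))] [array([-0.1516,  0.0771])]
hook_bend [] []
tailpiece [(0.73, array([ 0.3882, -0.416 , -0.0045]))] [array([-0.0607, -0.0048])]
trace 0.62 350 [ 395.  -423.8] [ 45.3 119.4] 78.5 [-0.0514 -0.0093] median z 0.006585615181558195
wrist
hook [(0.59, array([ 0.3523, -0.3098,  0.0109]))] [array([-0.1348,  0.0793])]
hook_bend [] []
tailpiece [(0.66, array([ 0.3834, -0.4157,  0.0036]))] [array([-0.0652, -0.0064])]
trace 0.57 5160 [ 363.8 -405.1] [24.2 56.8] 63.0 [-0.0874 -0.0041] median z 0.007539785719523329
scene
hook [(0.54, array([ 0.3246, -0.3047,  0.0125])), (0.49, array([ 0.3522, -0.3167,  0.0082]))] [array([-0.1623,  0.0734]), array([-0.1322,  0.0729])]
hook_bend [] []
tailpiece [(0.56, array([ 0.3886, -0.4201, -0.002 ]))] [array([-0.0587, -0.0084])]
```

>>> play_rows(
  motion=[
    [1,0,0,0.1,0],
    [0.6,0,0,0.1,0],
    [0.45,0,0,0.1,0],
    [0.45,0,0,0.1,0],
    [0.45,0,0,0.1,0],
    [0.45,0,0,0.1,0],
    [0.45,0,0,0.1,0],
    [0.45,0,0,-3,0],
    [0.45,0,0,-7,0],
    [0.45,0,0,-11,0],
    [0.45,0,0,-15,0],
    [0.45,-1.5,7.5,-15,0],
    [0.45,-1.5,7.5,-15,0],
    [0.45,-1.5,7.5,-15,0],
    [0.45,-1.5,7.5,-15,0],
  ],
)

```text
time_s: 25.45
tcp_pos: [0.2685, -0.3575, 0.1551]
orientation: [-3.079, 0.625, 0.0]
ft_force: [0.3, 1.0, 0.6]
gripper_width: 0.0505
finger_force: 0.0
```

```bash
python3 q2.py
```

```text
25.45 [ 0.2685 -0.3575  0.1551] 
 [[0.921, -0.39, -0.0], [-0.39, -0.921, 0.0], [-0.0, -0.0, -1.0]] [ 0.332  0.247  0.578  2.114 -0.182  0.828 -0.951] 0.050501270215003606 0.0 [0.3 1.  0.6]
bend chest [0.0433 0.002 ] -22.94275758115587
side
hook [(0.7, array([ 0.3587, -0.3147,  0.0091])), (0.7, array([ 0.3758, -0.1229, -0.0042]))] [array([-0.127 ,  0.0773]), array([-0.1852,  0.2608])]
hook_bend [(0.29, array([ 0.3598, -0.3127,  0.0083]))] [array([-0.1267,  0.0796])]
tailpiece [(0.55, array([ 0.3875, -0.4151, -0.0043])), (0.17, array([ 3.600e-01,  1.872e-01, -1.000e-04]))] [array([-0.0616, -0.0042]), array([-0.3194,  0.5408])]
trace 0.74 275 [ 393.9 -413.3] [ 33.3 108.1] 60.4 [-0.0565 -0.0001] median z 0.006919669105784444
wrist
hook [(0.8, array([ 0.3563, -0.3109,  0.009 ]))] [array([-0.1306,  0.0799])]
hook_bend [] []
tailpiece [(0.69, array([ 0.3737, -0.1266, -0.0019])), (0.63, array([ 0.383 , -0.4172,  0.0021]))] [array([-0.1857,  0.2566]), array([-0.065 , -0.0079])]
trace 0.69 2514 [ 380.4 -415.9] [33.1 93.2] 69.4 [-0.0679 -0.0077] median z 0.007839364009140322
scene
hook [(0.48, array([ 0.3485, -0.3189,  0.0066])), (0.39, array([ 3.588e-01,  1.789e-01, -2.000e-04]))] [array([-0.1348,  0.0695]), array([-0.3174,  0.5327])]
hook_bend [(0.29, array([ 0.3866, -0.4224, -0.0084]))] [array([-0.0597, -0.0113])]
tailpiece [(0.6, array([ 0.3765,  0.0845, -0.0037])), (0.59, array([ 0.3902, -0.4214, -0.0027]))] [array([-0.2646,  0.4524]), array([-0.0567, -0.009 ])]
trace 0.49 98 [ 383.6 -410.8] [ 32.5 108.1] 59.7 [-0.0669 -0.0018] median z 0.005318074584930495
```

View pics/wrist7.png

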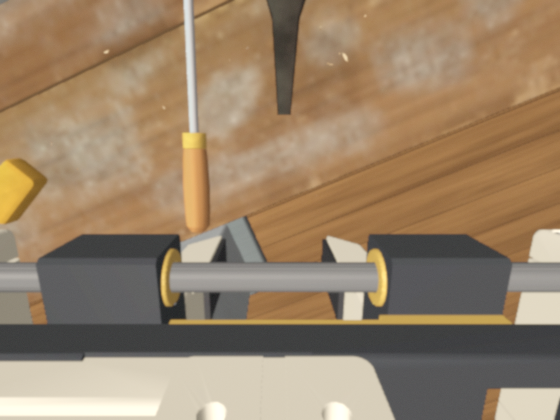

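The rod lies flat, let go (handle 195,185), and the tailpiece neck runs from (284,113) up to the head at (285,10).

```bash
python3 - <<'E'
from k import *
p=r.capture("wrist"); im=p["image"].max(2)
m=np.zeros((420,560),bool); m[:125,230:350]=im[:125,230:350]<62
C=cloud(p,m); C=C[(C[:,2]>.002)&(C[:,2]<.02)]; s=(C[:,:2]-M)@d; t=(C[:,:2]-M)@l
print(len(C),s.min(),s.max(),np.median(C[:,2]))
for a in np.arange(s.min(),s.max(),.008):
    k=(s>=a)&(s<a+.008); print(round(a,3),k.sum(),np.round([t[k].min(),t[k].max(),(t[k].min()+t[k].max())/2],4))
E
```

```text
19 -0.053503686555960835 -0.022366284440285593 0.007536636624200324
-0.054 8 [-0.0141 -0.0019 -0.008 ]Traceback (most recent call last):
  File "<stdin>", line 7, in <module>
    return umr_minimum(a, axis, None, out, keepdims, initial, where)
ValueError: zero-size array to reduction operation minimum which has no identity
```

```bash
python3 - <<'E'
from k import *
p=r.capture("wrist"); 
C=cloud(p,np.ones((420,560),bool)); s=(C[:,:2]-M)@d; t=(C[:,:2]-M)@l
k=(C[:,2]>.0045)&(C[:,2]<.02)&(abs(t)<.045)&(s>-.14)&(s<0); C,s,t=C[k],s[k],t[k]
print(len(C),s.min(),s.max(),np.median(C[:,2]))
for a in np.arange(-.13,0,.01):
    k=(s>=a)&(s<a+.01)
    if k.sum()>5: q=np.percentile(t[k],[2,98]); print(round(a,3),k.sum(),np.round([*q,q.mean()],4))
E
```

```text
2577 -0.11544710631725183 -0.021275055560302576 0.007805594822542167
-0.12 94 [-0.0104  0.0016 -0.0044]
-0.11 161 [-0.0113  0.0016 -0.0048]
-0.1 195 [-0.0121  0.0025 -0.0048]
-0.09 218 [-0.0128  0.0034 -0.0047]
-0.08 244 [-0.0136  0.0042 -0.0047]
-0.07 268 [-0.0144  0.0042 -0.0051]
-0.06 306 [-0.0151  0.005  -0.005 ]
-0.05 333 [-0.0159  0.0059 -0.005 ]
-0.04 375 [-0.0174  0.0067 -0.0053]
-0.03 383 [-0.0203  0.01   -0.0051]
```

>>> play_rows(
  motion=[
    [0.45,5,0.3,0,0],
    [0.45,10,0.7,0,0],
    [0.45,13.4,0.7,0,0],
    [0.45,13.4,0.7,0,0],
    [0.45,13.4,0.7,4,0],
    [0.45,13.4,0.7,8,0],
    [0.45,13.4,0.7,11.5,0],
    [0.45,13.4,0.7,14,0],
    [0.45,13.4,0.7,15.1,0],
    [0.45,13.4,0.7,15.1,0],
    [0.45,13.4,0.7,15.1,0],
  ],
)

```text
time_s: 27.4
tcp_pos: [0.3898, -0.4167, 0.0052]
orientation: [3.079, -0.623, 0.001]
ft_force: [-0.6, -0.2, 0.0]
gripper_width: 0.0507
finger_force: 0.0
```

>>> play_rows(
  motion=[
    [0.45,0,0,0.3,0],
    [0.45,0,0,0.3,0],
    [1,0,0,0.3,0],
    [1,0,0,0.3,0],
    [1,0,0,0.3,0],
    [1,0,0,0.3,0],
    [1,0,0,-1,0],
    [1,0,0,-4,0],
    [1,0,0,-8,0],
    [1,0,0,-12,0],
    [1,0,0,-16,0],
    [1,0,0,-16,0],
  ],
)

```text
time_s: 28.6
tcp_pos: [0.3912, -0.4188, 0.1703]
orientation: [3.075, -0.623, 0.012]
ft_force: [-0.8, 0.4, -0.5]
gripper_width: 0.0194
finger_force: 29.9
```

```bash
python3 - <<'E'
from k import *
st()
for c in ("side","scene"):
  p=r.capture(c); print(c); cv2.imwrite(f"pics/{c}8.png",p["image"])
  for n in ("tailpiece","hook","fittings_tray","rosin"): print(n,pin(p,n))
  for n in ("fittings_tray","tailpiece"):
   for m in r.trace(p,n)[:1]:
    C=cloud(p,m["mask"]); print(n,m["conf"],len(C),np.percentile(C[:,2],[2,50,98]))
    if n=="fittings_tray":
      K=C[(C[:,2]>.021)&(C[:,2]<.03)]; rr=cv2.minAreaRect((K[:,:2]*1000).astype(np.float32)); print(np.round(rr[0],1),np.round(rr[1],1),rr[2])
    else:
      q=C-C.mean(0); u,sv,vt=np.linalg.svd(q,full_matrices=False); print(C.mean(0),vt[0],vt[2])
E
```

```text
28.6 [ 0.3912 -0.4188  0.1703] 
 [[0.921, -0.389, 0.007], [-0.389, -0.921, -0.006], [0.009, 0.003, -1.0]] [ 0.327  0.432  0.556  1.816 -0.274  0.962 -0.972] 0.01940578275245876 29.88256089447532 [-0.8  0.4 -0.5]
side
tailpiece [(0.56, array([ 0.3923, -0.4163,  0.1678]))]
hook [(0.65, array([ 0.3598, -0.3135,  0.0086]))]
fittings_tray [(0.91, array([ 0.574 ,  0.363 , -0.0008]))]
rosin [(0.61, array([0.6245, 0.4065, 0.0087]))]
fittings_tray 0.64 901 [0.00123661 0.00836054 0.02820469]
[570.  361.5] [205.4 129.1] 76.19817352294922
tailpiece 0.68 962 [0.00071205 0.00859205 0.02845035]
[0.56631848 0.36731817 0.01163399] [-0.3500376  -0.93672826 -0.00372007] [ 0.01950011 -0.01125716  0.99974648]
scene
tailpiece [(0.63, array([ 0.3878, -0.4183,  0.1569]))]
hook [(0.49, array([ 0.3545, -0.3157,  0.0087]))]
fittings_tray [(0.89, array([ 0.5673,  0.3591, -0.0022]))]
rosin [(0.58, array([0.6157, 0.4047, 0.0038]))]
fittings_tray 0.65 1327 [-0.00261437  0.00682086  0.02897677]
[562.5 361.2] [200.6 140.6] 78.2754898071289
tailpiece 0.41 36 [0.1597678  0.17199009 0.17747248]
[ 0.37551972 -0.41298246  0.16976244] [-0.85443207  0.48159744  0.19496088] [-0.04682364  0.30233742 -0.95205022]
```

>>> play_rows(
  motion=[
    [1,0,0,-4,0],
    [1,0,0,-8,0],
    [1,-1,-3,-12,0],
    [1,-3,-7,-15,0],
    [1,-5,-11,-18,-5],
    [1,-7,-15,-18,-10],
    [1,-9,-19,-18,-15],
    [1,-11.5,-24,-18,-22],
    [1,-12.5,-28,-18,-29],
    [1,-13.5,-32,-18,-36],
    [1,-14.5,-36,-18,-43],
    [1,-15.5,-40,-18,-50],
    [1,-16.5,-44,-18,-57],
    [1,-17.5,-49,-18,-64],
    [1,-17,-54,-18,-71],
    [1,-16.5,-59,-18,-78],
    [1,-15.9,-64,-18,-85],
    [1,-15.4,-69,-18,-92],
    [1,-14.6,-73,-18,-99],
    [1,-14.6,-77.2,-18,-99],
  ],
)

```text
time_s: 31.3
tcp_pos: [0.5565, 0.3527, 0.3436]
orientation: [2.47, 1.94, -0.001]
ft_force: [1.2, -1.2, 0.1]
gripper_width: 0.0198
finger_force: 29.9
```

```bash
python3 - <<'E'
from k import *
st()
P=np.load("cloud.npy"); k=(P[:,0]>.58)&(P[:,0]<.8)&(P[:,1]>.1)&(P[:,1]<.3)&(P[:,2]>.06)&(P[:,2]<.25); Q=P[k]; print("winder",Q[:,:2].min(0),Q[:,:2].max(0))
k=(P[:,0]>.3)&(P[:,0]<.56)&(P[:,1]>.3)&(P[:,1]<.6)&(P[:,2]>.05); Q=P[k]; print("vice",Q[:,:2].min(0),Q[:,:2].max(0))
p=r.capture("wrist"); cv2.imwrite("pics/wrist9.png",p["image"])
for n in ("fittings_tray","rosin","tailpiece"): print(n,pin(p,n))
E
```

```text
31.3 [0.5565 0.3527 0.3436] 
 [[0.237, 0.972, 0.0], [0.972, -0.237, -0.001], [-0.001, 0.0, -1.0]] [-0.617  0.435 -0.047  1.285  0.021  1.422 -0.902] 0.01981443932133842 29.88090385159012 [ 1.2 -1.2  0.1]
winder [0.59585976 0.10011152] [0.79996598 0.25588916]
vice [0.30881481 0.40657119] [0.55994898 0.5995731 ]
fittings_tray [(0.64, array([ 0.5714,  0.3638, -0.    ]))]
rosin [(0.83, array([0.6188, 0.41  , 0.0036]))]
tailpiece [(0.91, array([0.5523, 0.3541, 0.3476]))]
```

View pics/wrist9.png

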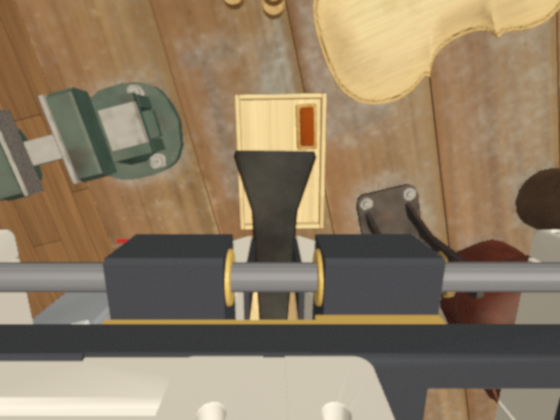

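>>> play_rows(
  motion=[
    [1,0,0,4,0],
    [1,0,0,8,0],
    [1,0,0,12,0],
    [1,0,0,16,0],
    [1,0,0,20,0],
    [1,0,0,24,0],
    [1,0,0,28,0],
    [1,0,0,31,0],
    [1,0,0,32.5,0],
    [1,0,0,32.5,0],
    [1,0,0,32.5,0],
  ],
)

```text
time_s: 32.6
tcp_pos: [0.5558, 0.352, 0.0208]
orientation: [2.473, 1.936, 0.003]
ft_force: [0.8, 0.1, -0.6]
gripper_width: 0.0196
finger_force: 29.9
```

>>> play_rows(
  motion=[
    [1,0,0,0.4,0],
    [1,0,0,0.8,0],
    [1,0,0,1.0,0],
    [1,0,0,1.1,0],
    [1,0,0,1.1,0],
    [1,0,0,1.1,0],
  ],
)

```text
time_s: 33.2
tcp_pos: [0.5553, 0.3521, 0.0085]
orientation: [2.473, 1.937, 0.001]
ft_force: [2.8, -0.9, 2.8]
gripper_width: 0.0194
finger_force: 29.9
```

>>> play_rows(
  motion=[
    [0.75,0,0,0,0],
    [0.68,0,0,0,0],
    [0.66,0,0,0,0],
    [0.66,0,0,0,0],
    [0.66,0,0,-1,0],
    [0.66,0,0,-3,0],
    [0.66,0,0,-7,0],
    [0.66,0,0,-11,0],
    [0.66,0,0,-15,0],
    [0.66,0,0,-20,0],
    [0.66,0,0,-20,0],
  ],
)

```text
time_s: 34.3
tcp_pos: [0.5579, 0.3543, 0.2169]
orientation: [2.473, 1.937, 0.02]
ft_force: [0.0, 0.9, 0.0]
gripper_width: 0.0313
finger_force: 0.0
```

```bash
python3 - <<'E'
from k import *
st()
a=np.deg2rad(-13.8); X=np.array([np.cos(a),np.sin(a)]); Y=np.array([-X[1],X[0]]); T=np.array([.5705,.361])
for c in ("wrist","side","scene"):
  p=r.capture(c); print(c); cv2.imwrite(f"pics/{c}10.png",p["image"])
  for n in ("tailpiece","hook","rosin"):
    q=pin(p,n); print(n,q,[np.round([(z[1][:2]-T)@X,(z[1][:2]-T)@Y],3) for z in q] if n!="hook" else "")
  for m in r.trace(p,"tailpiece")[:1]:
    C=cloud(p,m["mask"]); print(len(C),np.percentile(C[:,2],[2,25,50,75,98]).round(4))
E
```

```text
34.3 [0.5579 0.3543 0.2169] 
 [[0.24, 0.971, 0.01], [0.971, -0.24, 0.008], [0.01, 0.008, -1.0]] [-0.609  0.496 -0.058  1.497  0.031  1.137 -0.914] 0.03127195579251045 0.0 [0.  0.9 0. ]
wrist
tailpiece [(0.86, array([0.5494, 0.3537, 0.0096]))] [array([-0.019, -0.012])]
hook [] 
rosin [(0.71, array([0.6216, 0.4105, 0.0053]))] [array([0.038, 0.06 ])]
2042 [0.0061 0.0129 0.0136 0.0143 0.0155]
side
tailpiece [(0.66, array([ 0.5723,  0.3628, -0.0015])), (0.62, array([0.5566, 0.3566, 0.0051]))] [array([0.001, 0.002]), array([-0.012, -0.008])]
hook [(0.67, array([ 0.3588, -0.3165,  0.0086]))] 
rosin [(0.7, array([ 0.3348, -0.3053,  0.0117])), (0.57, array([0.6259, 0.4069, 0.0064]))] [array([-0.07 , -0.703]), array([0.043, 0.058])]
76 [0.0095 0.0129 0.0142 0.0157 0.0185]
scene
tailpiece [(0.74, array([0.3616, 0.1842, 0.0009])), (0.45, array([0.552 , 0.3476, 0.0017]))] [array([-0.161, -0.222]), array([-0.015, -0.017])]
hook [(0.62, array([ 0.3521, -0.3173,  0.0085]))] 
rosin [(0.57, array([0.6164, 0.4043, 0.0009]))] [array([0.034, 0.053])]
160 [0.0005 0.0075 0.0101 0.013  0.0179]
```

View pics/wrist10.png

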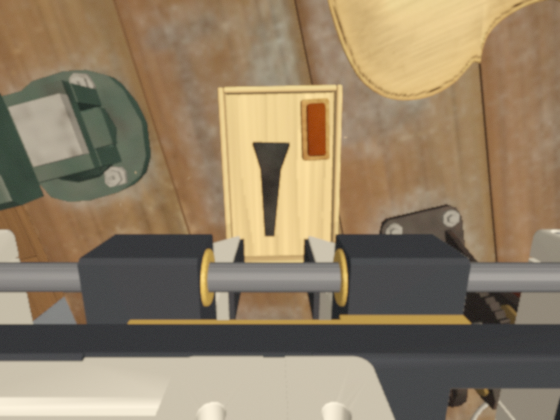

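The tailpiece lies flat in the tray (head at 270,150, neck tip at 270,235), clear of the rosin. The rod is flat on the bench and the gripper touches nothing.

```bash
python3 -c "
from h import *
print(r.hand_in())"
```

```text
the job is handed in; nothing more can be done
None
```

The job is handed in, with no verdict returned: the last camera check showed the tailpiece flat in the fittings tray clear of the rosin, the rod flat on the bench, and the gripper touching nothing.

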